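# Tip the ore lump from its cradle pot into the sieve

## Robot

A 7-joint arm with a two-finger parallel gripper is mounted at the origin on a cart in front of the work surface, level with it; the furniture and walls round the work are solid. World frame = base frame: x ahead of the robot, y to its left, z up, the work surface at z = 0. Lengths are in m, angles in rad, forces in N, time in s.
With the tool pointing down it reaches from about 0.4 to 0.85 m from the base axis. Payload 4.5 kg.
Tool frame: the origin (TCP) lies on the centre line of the jaws, within the pads' length; the fingertips stand ahead of it and the grasp point (between the pads) lies 3 mm ahead of it (r.finger_overhang is the z of the fingertips in the tool frame, in m); z points along the fingers, y is the direction in which the jaws open and shut (so a half turn about z gives the same grasp; the last joint's range is limited). The gripper opens to 88 mm and grips with 3 to 60 N. Pads are 18 mm wide; open, the fingers measure 123 mm over their backs; the gripper's body (75 mm by 187 mm) begins 45 mm behind the grasp point.
Start: joints at [0.034, 0.689, -0.195, 1.565, 0.157, 0.902, -0.215], TCP at [0.625, 0, 0.261] pointing down, gripper open.
Joint ranges: [-3.01, 3.01], [-0.46, 2.08], [-1.47, 1.51], [0.13, 2.56], [-1, 4.14], [0.04, 2.09], [-2.66, 2.66]. Speed limits (rad/s): [2.57, 2.57, 3.14, 3.14, 3.14, 3.14, 3.14].

## Interface

Orientations are given as a unit quaternion [x, y, z, w].
In Python, from plant import get_state, snapshot, camera_model, workorder, boxes_of, mark_of, r gives the robot as it stands.
- The arm moves only by the tool jog_arm, never from a script. Its argument "rows" is a list of rows, each a list of 2 entries, a list of its own where there are three numbers: the shift along the tool's x, y, z normalised to -1 to 1, where 1 is 75 cm, then the turn about the tool's z normalised to -1 to 1, where 1 is 2 rad. A call has 1 to 20 rows; each row is the pose to reach, as a shift and turn from the pose commanded when the call began, along the tool's axes at that moment; what a row does not reach only later rows make up. A row lasts 1/12 s, in which the tool goes at most 41.7 mm and 7.16 degrees, less where a joint would pass 70% of its speed; a pose out of reach is approached as far as the arm can. A call with a number of a shift or a turn outside -1 to 1 is refused whole. A call with a gripper value outside its range is refused whole. "gripper" is the finger opening in mm, from 0 to 88.1, set as the call begins (left out, the last holds). The fingers move at their own pace and stop on an object; "newtons" is the grip in N (left out, the last holds). Time passes only in rows, so rows that repeat a pose let the fingers close. It gives the time, the measured TCP pose, the force and the opening at its end, in the units of the state.
- get_state(): the state, without advancing time (a new reading comes with each control period).
- snapshot(name): name is "scene" or "side" or "wrist"; returns the picture (384x512x3 uint8, red, green, blue); there is no depth.
- camera_model(name): a dict with "mtx" (3x3 intrinsics, pixels), "k1" (the pictures are not rectified: a ray, as slopes to the right and down, at radius r is drawn at 1 + k1 r^2 times it, then the intrinsics apply), "extrinsics" (4x4, takes a point from camera to world coordinates); the wrist camera has in their place "T_tool_cam" (4x4, takes a point from camera to tool coordinates, whose origin is the TCP and whose axes are the flange's). Camera axes: x right, y up, looking along -z (the intrinsics and any distortion apply to the point x, -y, -z); pixel columns grow to the right and rows downward; lengths in m; the calibration is good to about 2 mm. A picture is of the moment at which its call begins: read the wrist's pose just before it. camera_model takes no time and is no camera call.
- workorder.finish_job(): hands the job in, once; it reports no verdict.
Trained networks look in the newest picture that a camera, given by its name, has taken for a name from the list of things; names that differ only in an ending like _2 or _b are one class to them, and where a whole thing is asked for, a point or a joint stands for the part that bears it (a point fixed in the world has none). Each returns a list of dicts, best first, with "p" (0 to 1); they miss things now and then, are a little off and sometimes report something else, mostly with a low value. They report only what shows in the picture. A call takes as long as a camera call.
- boxes_of(thing, camera): "rect" ([left, top, right, bottom] in pixels, round what is visible of it).
- mark_of(thing, camera): "pixel" ([row, column] in pixels: a listed point, or the origin of a listed thing).
The state is a dict: "clock": time; "q": joint angles; "qd": joint speeds; "joint_torque": joint torques, N m; "tool_pos": TCP position; "eef_rot": TCP orientation; "contact_force": force on the tool from outside, world axes, zero at the start; "moment": the same for the moment, N m; "opening": opening from 0.0 (shut) to 1.0 (fully open).
Only numpy, scipy, OpenCV 4.12 (cv2) and the standard library are available. Lean on these libraries where they do the work, as an engineer would, in place of code of your own. Each camera call takes 0.05 s, during which the arm holds its last target.

## Task

Use the lever with the red ball knob to tip its pot forward, so that the grey ore lump in it drops into the round sieve. Then let go of the lever so that the emptied pot swings back upright, with the lump left lying in the sieve. Do not tip the empty pot with the black knob.

Things in the scene. Friction and masses are not known exactly. Their poses are not given: they have to be found in the camera images.
- red_knob (a point): Centre of the red 26 mm ball knob on the lever of the pot holding the lump; turns with the pot. z axis: the pot's upward axis; x: at rest, level towards the sieve (pouring direction); y: along the pivot. At rest the knob is 45 mm behind (-x) and 78 mm above the level pivot, which is 130 mm above the table; the lever is a straight 8 mm rod, 90 mm from pivot to knob centre, 62 mm to +y of the pot's centre.
- red_pot (a joint): Tipping angle (rad) of that pot, an open box-shaped aluminium pot 64 mm wide, 73 mm long, 46 mm deep with sloped front, on a fixed stand: 0 upright (lever leaning 30 degrees back), 2.09 (120 degrees) at the stop, lever level over the sieve. Push the lever towards the sieve, then down. The lump slides out at about 80 to 100 degrees. A light spring (0.5 to 4 N at the knob) swings the pot back upright in about 1 s when the lever is free.
- black_knob (a point): Centre of the black ball knob of a second, empty pot on an identical stand, 126 mm to the left or right of the red-knobbed one; same sizes and axes. Not to be tipped.
- lump_center (a point): Centre of the grey ore lump, an angular stone 25 x 22 x 9 mm, about 60 g; it starts on the floor of the red-knobbed pot, about 113 mm above the table.
- sieve: Loose round metal test sieve standing on the table below the front of both pots: 208 mm outer diameter, 49 mm high, 4 mm wall, mesh floor 12 mm above the table. Origin at the centre of its underside, z up; it stays put unless it is pushed.

How it is judged:
By the outcome, as a careful person would: the job done as asked, in the order asked, and still so for the second after the job is handed in, with the robot touching nothing.
It also fails if it takes over 35 s, if anything falls off the work surface, if the arm or the gripper's body presses on something with over 40 N, if the wrist force passes 120 N, or if a joint passes its speed limit or range.

## Working session

There is one attempt and no reset: what is moved stays moved. The work goes in short steps, Python scripts to look and compute and a tool call to move; the robot and the scene stay as the last step left them, time stands still between calls to the robot, and variables do not carry over. Pictures are saved under pics/ and viewed, and the job is handed in when it is done.

Besides the shell and the picture viewer there is one more tool, called after "Call:" as name(argument=value, ...) on one line, values as JSON. jog_arm: Moves the arm, as the interface text tells. Scaled input: -1 to 1 covers 75 cm each way for a shift and 2 rad each way for a turn. Its arguments: {"type":"object","properties":{"rows":{"type":"array"},"gripper":{"type":"number"},"newtons":{"type":"number"}},"required":["rows"]}

```bash
mkdir -p pics; ls
cat > h.py <<'E'
import numpy as np,cv2
from plant import get_state, snapshot, camera_model, workorder, boxes_of, mark_of, r
def snap(n,f):
    im=snapshot(n); cv2.imwrite('pics/'+f,cv2.resize(im[:,:,::-1],None,fx=1.5,fy=1.5)); return im
def ray(n,pix):
    m=camera_model(n);K=np.array(m['mtx']);k=m['k1']
    u=(pix[1]-K[0,2])/K[0,0];v=(pix[0]-K[1,2])/K[1,1]
    rd=np.hypot(u,v);rr=rd
    for _ in range(50): rr=rd/(1+k*rr*rr)
    s=1/(1+k*rr*rr);E=np.array(m['extrinsics'])
    d=E[:3,:3]@np.array([u*s,-v*s,-1]);return E[:3,3],d/np.linalg.norm(d)
def onz(n,pix,z):
    o,d=ray(n,pix);return o+d*(z-o[2])/d[2]
def tri(a,b):
    (o1,d1),(o2,d2)=a,b
    A=np.stack([d1,-d2],1);t=np.linalg.lstsq(A,o2-o1,rcond=None)[0]
    p,q=o1+t[0]*d1,o2+t[1]*d2;return (p+q)/2,np.linalg.norm(p-q)
E
python3 - <<'E'
from h import *
snap('scene','s0.png');snap('side','d0.png')
for n in ['red_knob','black_knob','lump_center','sieve']:
    for c in ['scene','side']:
        print(n,c,mark_of(n,c)[:2])
for c in ['scene','side']: print(camera_model(c))
s=get_state();print(s['clock'],s['tool_pos'],s['eef_rot'],r.finger_overhang)
E
```

```text
pics
red_knob scene [{'pixel': [221.2, 256.1], 'p': 0.82}]
red_knob side [{'pixel': [165.4, 311.1], 'p': 0.74}]
black_knob scene [{'pixel': [172.9, 285.3], 'p': 0.66}]
black_knob side []
lump_center scene []
lump_center side []
sieve scene [{'pixel': [228.2, 249.1], 'p': 0.69}]
sieve side [{'pixel': [244.1, 244.4], 'p': 0.79}, {'pixel': [168.1, 312.9], 'p': 0.61}]
{'mtx': array([[478.13385204,   0.        , 254.13055497],
       [  0.        , 478.13385204, 190.35939743],
       [  0.        ,   0.        ,   1.        ]]), 'k1': -0.04597398189688749, 'extrinsics': array([[-0.92928385,  0.27265502, -0.2491802 ,  0.33356185],
       [-0.36923275, -0.66757516,  0.64653738,  0.41832993],
       [ 0.00993515,  0.69282223,  0.72103998,  0.78492854],
       [ 0.        ,  0.        ,  0.        ,  1.        ]])}
{'mtx': array([[494.58441038,   0.        , 269.33516969],
       [  0.        , 494.58441038, 194.63875705],
       [  0.        ,   0.        ,   1.        ]]), 'k1': -0.1872204239190528, 'extrinsics': array([[-0.93053522, -0.16087408,  0.32897377,  0.82603153],
       [ 0.36619512, -0.41444886,  0.83314661,  0.5868188 ],
       [ 0.00231111,  0.89574085,  0.44457056,  0.50531016],
       [ 0.        ,  0.        ,  0.        ,  1.        ]])}
0.5 [6.24997251e-01 3.07929238e-05 2.60702913e-01] [ 7.07092310e-01  7.07121252e-01  4.02225132e-06 -6.29390392e-06] 0.022
```

View pics/s0.png

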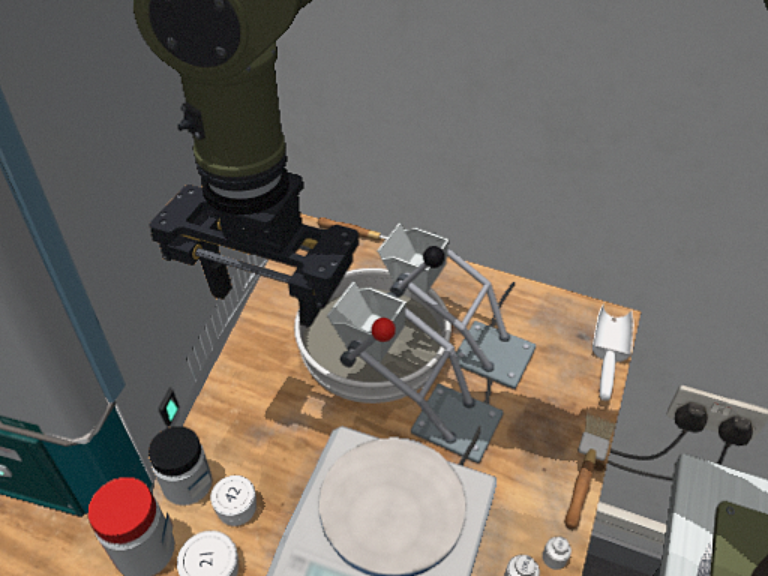

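View pics/d0.png

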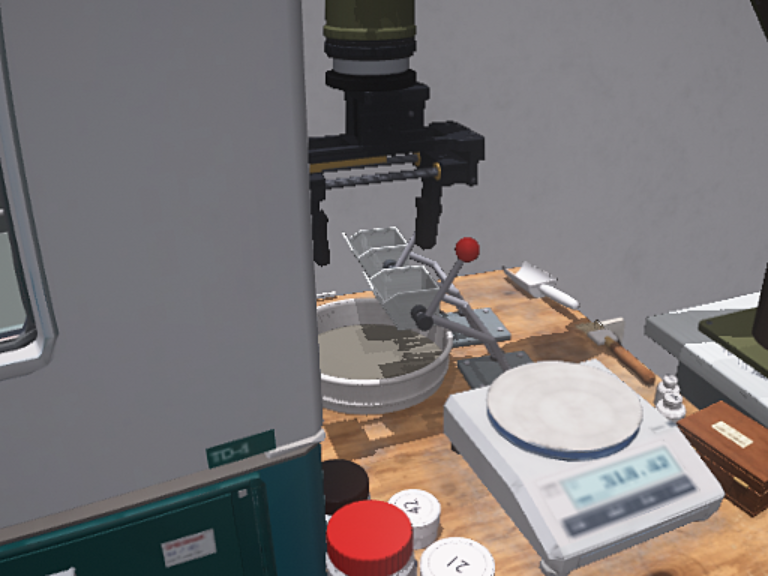

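Run:
```python
from h import *
print('red',tri(ray('scene',[221.2,256.1]),ray('side',[165.4,311.1])), onz('scene',[221.2,256.1],.208),onz('side',[165.4,311.1],.208))
print('black',onz('scene',[172.9,285.3],.208))
print('sieve',onz('scene',[228.2,249.1],0),onz('side',[244.1,244.4],0))
```

```text
red (array([ 0.50728303, -0.04120734,  0.20616165]), np.float64(0.004267136857760346)) [ 0.5051732  -0.03751175  0.208     ] [ 0.50902489 -0.04129413  0.208     ]
black [ 0.49835488 -0.15852412  0.208     ]
sieve [ 5.73670893e-01 -1.78264820e-01 -1.11022302e-16] [ 0.57471611 -0.17907829  0.        ]
```

Side view: red knob at about (311,165) in raw pixels. Scene view: red at (255,219), black at (289,171), with the sieve under both pots. The pour direction is roughly world +x. The network's black mark is about 3 px off, so I'll refine it and check the sieve rim.

Run:
```python
from h import *
R=onz('scene',[329/1.5,383/1.5],.208);B=onz('scene',[257/1.5,433/1.5],.208)
print(R,B,R-B,np.linalg.norm(R-B),np.degrees(np.arctan2(-(R-B)[0],(R-B)[1])))
print('red side',onz('side',[249/1.5,467/1.5],.208),tri(ray('scene',[219.5,255.3]),ray('side',[249/1.5,467/1.5])))
# rim pts in scene x,y (display)
for x,y in [(296,330),(452,325),(375,387),(330,372),(420,372),(345,275)]:
    print(onz('scene',[y/1.5,x/1.5],.049)[:2])
print(boxes_of('sieve','scene')[:2])
```

```text
[ 0.50771055 -0.04064303  0.208     ] [ 0.49420287 -0.16446496  0.208     ] [0.01350768 0.12382193 0.        ] 0.12455652649010276 -6.2257505841219904
red side [ 0.50971979 -0.03903922  0.208     ] (array([ 0.50821844, -0.04166352,  0.20656701]), np.float64(0.00042050221474700686))
[ 0.66319213 -0.12141843]
[ 0.47175373 -0.2089448 ]
[ 0.52994149 -0.0746824 ]
[ 0.59187187 -0.07476293]
[ 0.48545795 -0.11798367]
[ 0.64401913 -0.24140723]
[{'rect': [197.5, 177.4, 304.5, 269.4], 'p': 0.81}]
```

Call:
jog_arm(rows=[[[0,0,0],0.785],[[0,0,0],0.785],[[0,0,0],0.785],[[0,0,0],0.785],[[0,0,0],0.785],[[0,0,0],0.785],[[0,0,0],0.785],[[0,0,0],0.785],[[0,0,0],0.785],[[0,0,0],0.785],[[0,0,0],0.785],[[0,0,0],0.785],[[0,0,0],0.785],[[0,0,0],0.785],[[0,0,0],0.785]])

```text
clock: 1.8
tool_pos: [0.625, 0.0003, 0.2607]
eef_rot: [1.0, 0.002, 0.0, 0.0]
contact_force: [-0.3, -0.1, -0.3]
opening: 1.001
```

Run:
```python
from h import *
s=get_state();snap('wrist','w0.png')
from scipy.spatial.transform import Rotation as Ro
m=camera_model('wrist');T=np.array(m['T_tool_cam']);W=np.eye(4);W[:3,:3]=Ro.from_quat(s['eef_rot']).as_matrix();W[:3,3]=s['tool_pos'];E=W@T
print(E.round(3),m['k1'])
import h
m2=dict(m);m2['extrinsics']=E;h.camera_model=lambda n:m2
for n in ['red_knob','black_knob','lump_center']:
    d=mark_of(n,'wrist')[:2];print(n,d)
    for k in d: print(onz('wrist',k['pixel'],.113 if n[0]=='l' else .208))
```

```text
[[ 0.004  0.955  0.297  0.702]
 [-1.     0.004  0.     0.001]
 [-0.001 -0.297  0.955  0.384]
 [ 0.     0.     0.     1.   ]] 0.0044205375890888805
red_knob [{'pixel': [375.6, 313.9], 'p': 0.93}]
[ 0.5087444  -0.04108663  0.208     ]
black_knob []
lump_center []
```

View pics/w0.png

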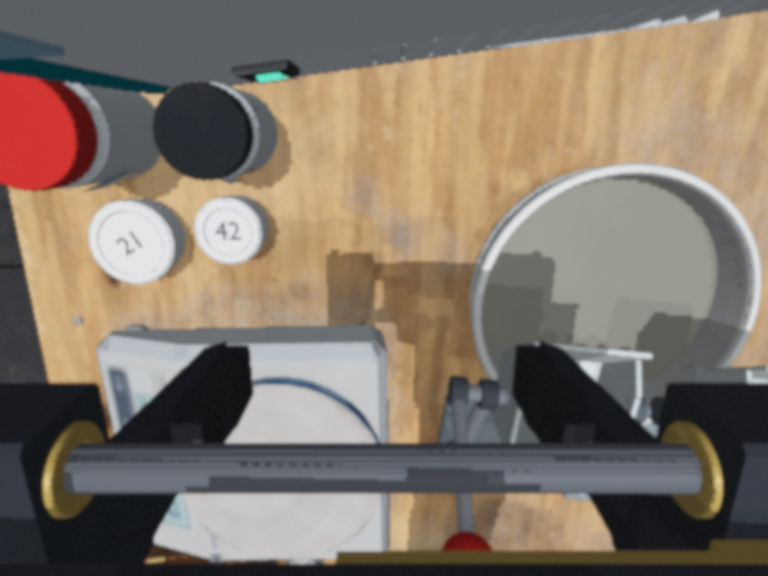

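The wrist view shows the red knob at the bottom (314,376) and the sieve to the right. The network's mark agrees with my triangulation to 1 mm: (0.508, -0.041, 0.207), axis yaw about -6°. Next I'll move over the knob, yaw, and descend with it between the jaws.

Call:
jog_arm(rows=[[[-0.155,0.054,0],0.054],[[-0.155,0.054,0],0.054],[[-0.155,0.054,0],0.054],[[-0.155,0.054,0],0.054],[[-0.155,0.054,0],0.054],[[-0.155,0.054,0.035],0.054],[[-0.155,0.054,0.068],0.054],[[-0.155,0.054,0.068],0.054],[[-0.155,0.054,0.068],0.054]], gripper=70)

```text
clock: 2.75
tool_pos: [0.5097, -0.0401, 0.2093]
eef_rot: [0.999, -0.053, -0.0, -0.0]
contact_force: [-0.4, -0.7, 0.2]
opening: 0.797
```

Run:
```python
from h import *
snap('scene','s1.png');snap('side','d1.png');s=get_state();print(s['clock'],s['tool_pos'],s['eef_rot'],s['contact_force'])
```

```text
2.85 [ 0.51041455 -0.04050088  0.21065715] [ 9.98577729e-01 -5.33002278e-02  1.26680976e-03 -2.51430456e-05] [ 0.39594261 -0.9915344   0.21857869]
```

View pics/s1.png

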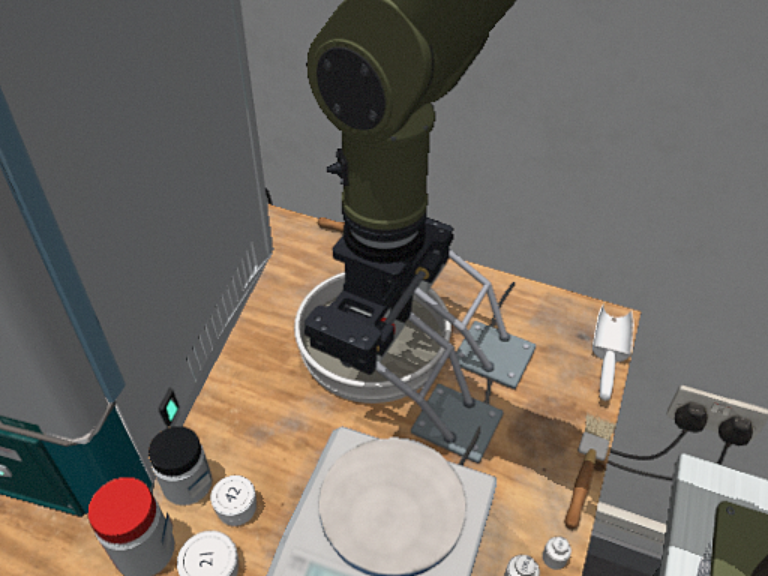

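View pics/d1.png

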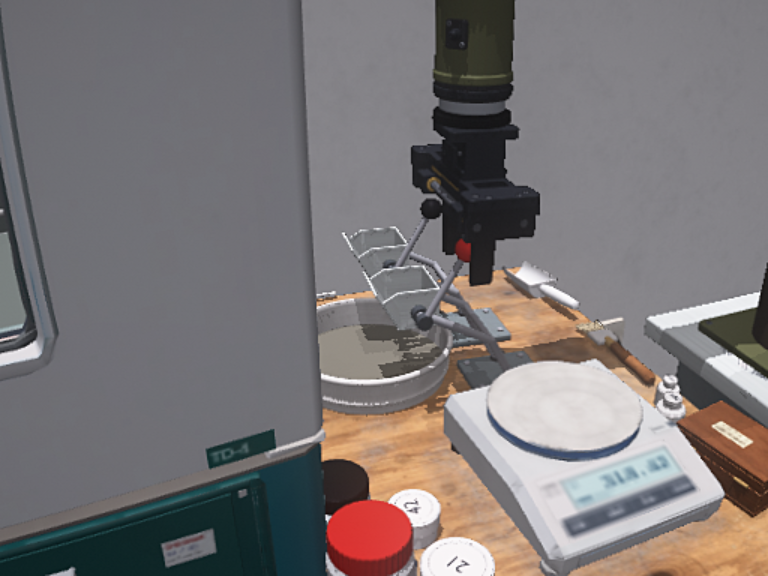

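The red knob (display 464,249) sits between the jaws and the black pot is untouched. Closing gently.

Call:
jog_arm(rows=[[[0,0,0],0],[[0,0,0],0],[[0,0,0],0],[[0,0,0],0],[[0,0,0],0],[[0,0,0],0],[[0,0,0],0],[[0,0,0],0]], gripper=10, newtons=15)

```text
clock: 3.52
tool_pos: [0.5088, -0.0399, 0.2098]
eef_rot: [0.999, -0.053, -0.0, -0.0]
contact_force: [-0.4, 1.8, 1.9]
opening: 0.271
```

Run:
```python
from h import *
s=get_state();print(s['clock'],s['tool_pos'],s['contact_force'],s['opening'])
# arc from current: knob rel pivot (-45,78); units 75cm, lever angle
for a in range(-30,91,10):
    t=np.radians(a);print(a,round((90*np.sin(t)+45)/750,4),round((78-90*np.cos(t))/750,4))
```

```text
3.5167 [ 0.50880301 -0.03991685  0.20979793] [-0.38372812  1.82329813  1.8968579 ] 0.27140809599008736
-30 0.0 0.0001
-20 0.019 -0.0088
-10 0.0392 -0.0142
0 0.06 -0.016
10 0.0808 -0.0142
20 0.101 -0.0088
30 0.12 0.0001
40 0.1371 0.0121
50 0.1519 0.0269
60 0.1639 0.044
70 0.1728 0.063
80 0.1782 0.0832
90 0.18 0.104
```

Gripped at about 24 mm. Following the arc for the first half.

Call:
jog_arm(rows=[[[0.009,0,-0.005],0],[[0.019,0,-0.009],0],[[0.029,0,-0.012],0],[[0.039,0,-0.014],0],[[0.05,0,-0.0155],0],[[0.06,0,-0.016],0],[[0.07,0,-0.0155],0],[[0.081,0,-0.014],0],[[0.091,0,-0.012],0],[[0.101,0,-0.009],0],[[0.111,0,-0.005],0],[[0.12,0,0],0],[[0.12,0,0],0]])

```text
clock: 4.6
tool_pos: [0.5994, -0.0499, 0.2088]
eef_rot: [0.999, -0.053, 0.0, -0.0]
contact_force: [-1.5, 4.7, 0.5]
opening: 0.271
```

Run:
```python
from h import *
snap('side','d2.png');s=get_state();print(s['clock'],s['tool_pos'],s['contact_force'],s['opening'])
```

```text
4.65 [ 0.59881913 -0.04980873  0.20915683] [-2.30459842  3.4898259  -0.38765744] 0.2744237919748773
```

View pics/d2.png

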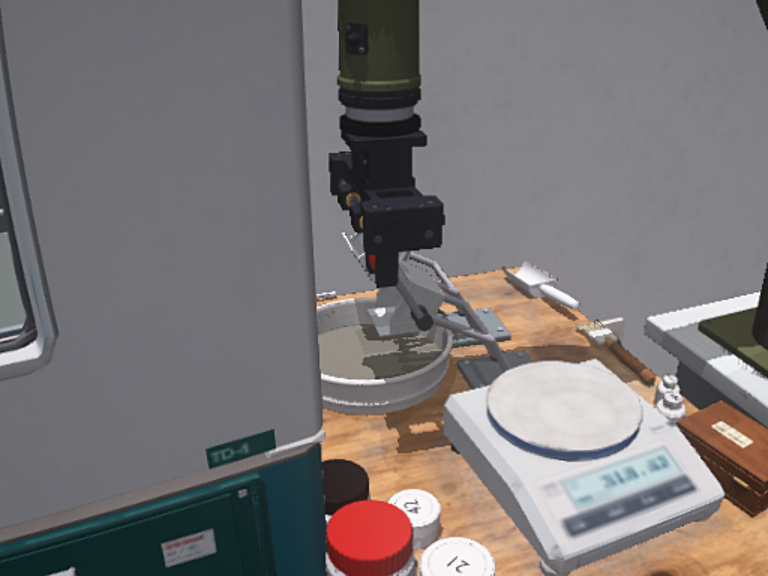

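The lever is past vertical (knob at display 375,262), the pot is tilting, and forces are low. Continuing to nearly the stop.

Call:
jog_arm(rows=[[[0.009,0,0.006],0],[[0.017,0,0.012],0],[[0.025,0,0.019],0],[[0.032,0,0.027],0],[[0.038,0,0.035],0],[[0.044,0,0.044],0],[[0.049,0,0.053],0],[[0.053,0,0.063],0],[[0.056,0,0.073],0],[[0.058,0,0.083],0],[[0.059,0,0.091],0],[[0.0595,0,0.099],0],[[0.0595,0,0.099],0],[[0.0595,0,0.099],0],[[0.0595,0,0.099],0]])

```text
clock: 5.9
tool_pos: [0.6443, -0.0548, 0.1359]
eef_rot: [0.999, -0.053, 0.002, -0.0]
contact_force: [1.6, 5.5, 2.9]
opening: 0.258
```

Run:
```python
from h import *
snap('side','d3.png');snap('scene','s3.png');snap('wrist','w3.png');s=get_state();print(s['clock'],s['tool_pos'],s['contact_force'],s['opening'])
for c in ['side','scene','wrist']: print(mark_of('lump_center',c)[:2])
```

```text
6.05 [ 0.64431016 -0.05477002  0.13599793] [2.51150786 3.39934005 3.15714478] 0.2573325815691486
[]
[{'pixel': [243.5, 214.7], 'p': 0.62}]
[{'pixel': [214.9, 318.7], 'p': 0.91}]
```

View pics/d3.png

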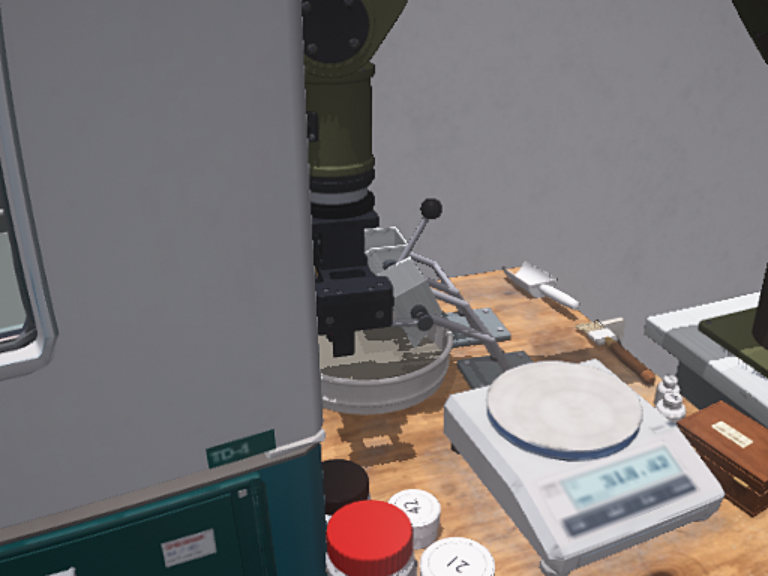

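View pics/s3.png

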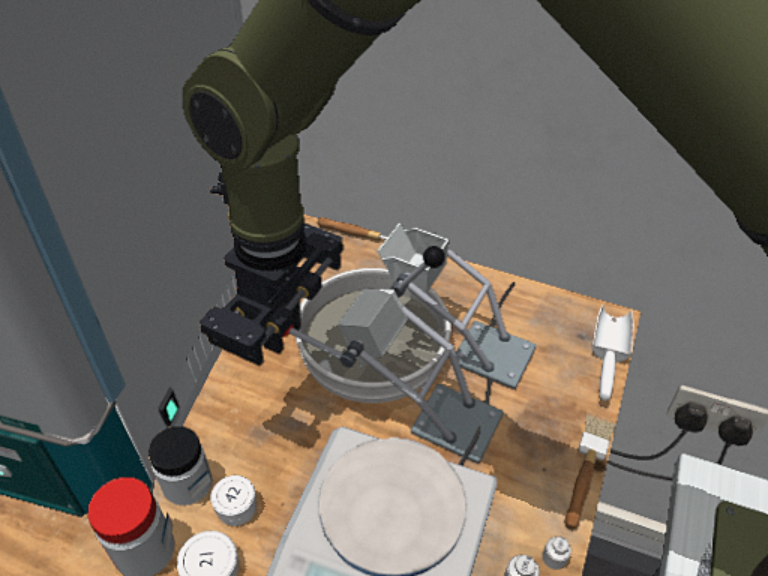

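View pics/w3.png

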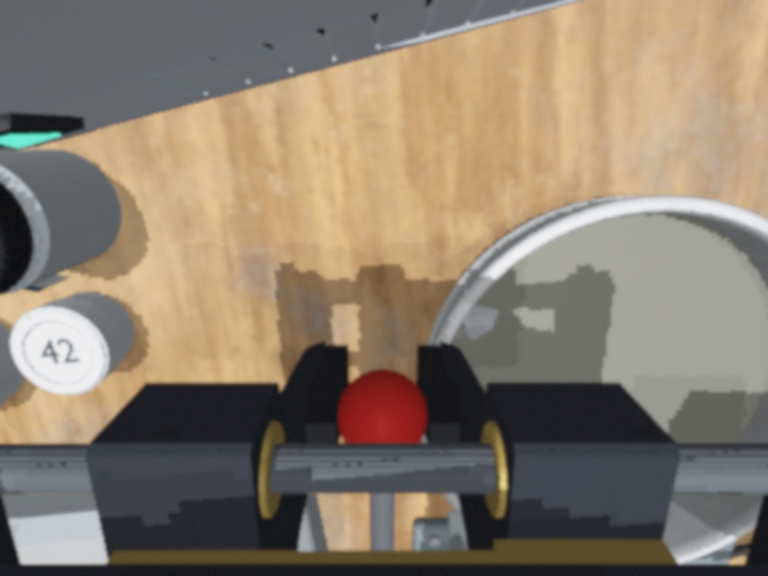

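The wrist view shows the lump (display 478,322) lying inside the sieve near its rim. The scene network also places it there, at raw pixel (215,243). The gripper body is above the knob's return path here, so I'll guide the lever back to near vertical and release it there.

Call:
jog_arm(rows=[[[-0.0005,0,-0.008],0],[[-0.0015,0,-0.016],0],[[-0.004,0,-0.026],0],[[-0.0067,0,-0.036],0],[[-0.011,0,-0.046],0],[[-0.0156,0,-0.055],0],[[-0.0213,0,-0.064],0],[[-0.0276,0,-0.072],0],[[-0.0347,0,-0.08],0],[[-0.0424,0,-0.087],0],[[-0.0508,0,-0.0935],0],[[-0.0595,0,-0.099],0],[[-0.069,0,-0.104],0],[[-0.0785,0,-0.108],0],[[-0.088,0,-0.111],0],[[-0.0985,0,-0.113],0],[[-0.0985,0,-0.113],0]])

```text
clock: 7.62
tool_pos: [0.5639, -0.0461, 0.2171]
eef_rot: [0.999, -0.054, -0.006, -0.0]
contact_force: [-1.9, 4.8, -15.0]
opening: 0.257
```

Call:
jog_arm(rows=[[[0,0,0],0],[[0,0,0],0],[[0,0,0],0],[[0,0,0],0],[[0,0,0],0],[[0,0,0],0],[[0,0,0],0],[[0,0,0],0],[[0,0,0],0],[[0,0,0],0],[[0,0,0],0],[[0,0,0],0],[[0,0,-0.05],0],[[0,0,-0.1],0],[[0,0,-0.15],0],[[0,0,-0.15],0],[[0,0,-0.15],0],[[0,0,-0.15],0]], gripper=70)

```text
clock: 9.12
tool_pos: [0.5687, -0.0468, 0.3323]
eef_rot: [0.999, -0.053, -0.0, -0.0]
contact_force: [-0.1, -0.5, -0.2]
opening: 0.795
```

Run:
```python
from h import *
snap('side','d4.png');snap('scene','s4.png');s=get_state();snap('wrist','w4.png');print(s['clock'],s['tool_pos'],s['contact_force'],s['opening'])
for n in ['lump_center','red_knob','black_knob']:
  for c in ['side','scene','wrist']: print(n,c,mark_of(n,c)[:2])
print('lump first look, on mesh',onz('scene',[243.5,214.7],.017))
```

```text
9.2167 [ 0.56823696 -0.04675475  0.33125596] [-0.50667462  0.07306467  0.56642474] 0.7974279969439291
lump_center side []
lump_center scene [{'pixel': [245.3, 217.9], 'p': 0.52}]
lump_center wrist [{'pixel': [107.6, 294.2], 'p': 0.46}]
red_knob side [{'pixel': [165.5, 313.0], 'p': 0.57}]
red_knob scene [{'pixel': [217.1, 255.5], 'p': 0.6}]
red_knob wrist [{'pixel': [250.2, 254.1], 'p': 0.81}]
black_knob side [{'pixel': [137.3, 289.0], 'p': 0.59}]
black_knob scene [{'pixel': [169.2, 287.5], 'p': 0.77}]
black_knob wrist [{'pixel': [254.8, 404.6], 'p': 0.66}]
lump first look, on mesh [ 0.61764705 -0.10244639  0.017     ]
```

View pics/d4.png

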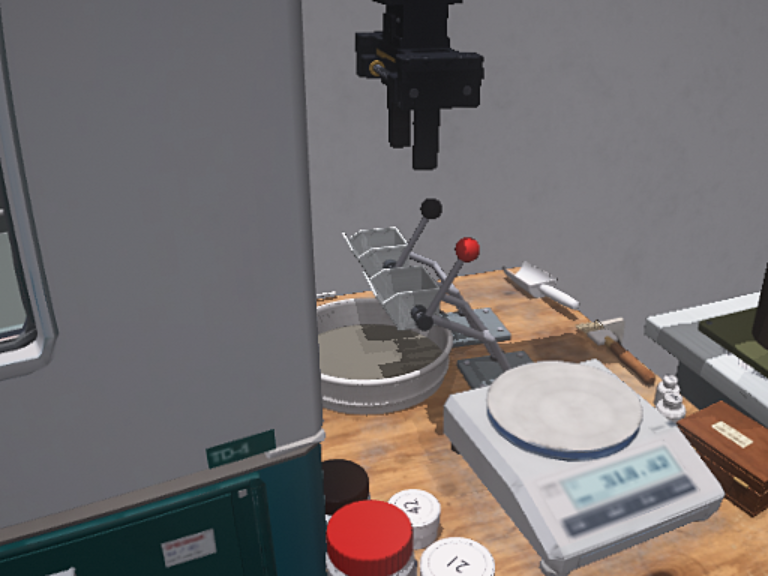

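View pics/s4.png

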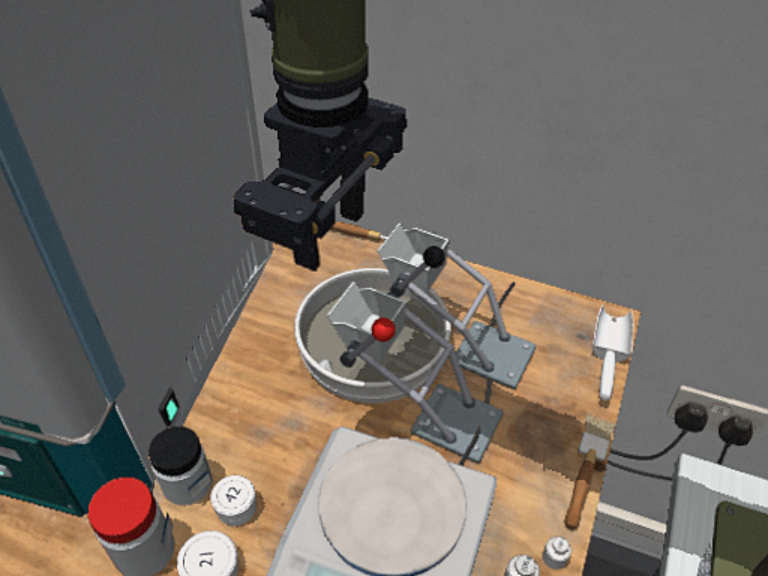

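View pics/w4.png

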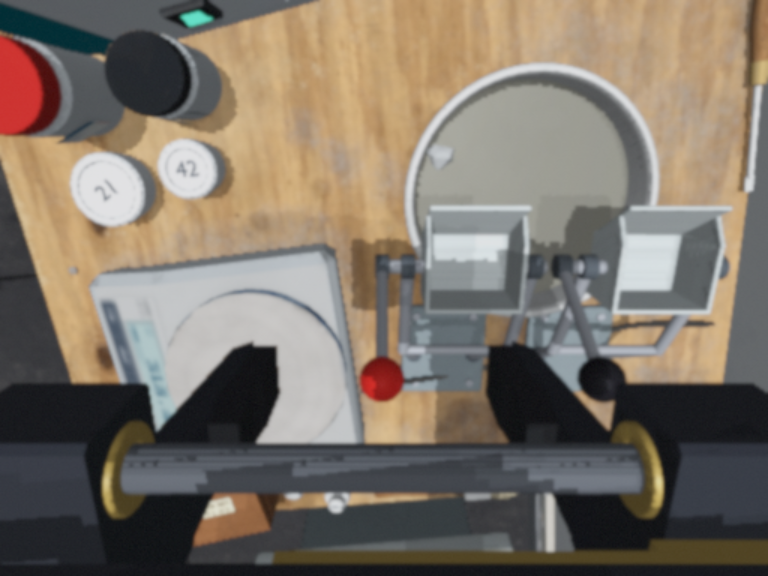

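All three views agree. Wrist view: the lump lies in the sieve at display (440,156) and both pots are upright and empty. Side view: the red knob is back at its starting pixel (467,249), and in the scene view the black knob is still at (433,257). The arm is clear, so I'm handing in.

```bash
python3 -c "
from h import *
print(workorder.finish_job())"
```

```text
the job is handed in; nothing more can be done
None
```

The job is done and handed in at about 9.5 s: the grey lump is in the sieve and the red-knobbed pot is back upright.

- **What I did:** I gripped the red knob lightly (15 N) and swung the lever along its arc to near the stop. Once the lump had dropped, I guided the lever back to near vertical. I opened the jaws there so the pot swung the rest of the way by itself, because higher up the gripper's body would have been in the knob's path. Then I lifted the arm clear.
- **Last checks:**
  - **Lump:** the wrist and scene cameras both show it in the sieve, near the rim wall. It was hidden from the side camera.
  - **Pots:** the red-knobbed pot is empty and its knob is back at its starting place. The black-knobbed pot did not move.
  - **Sieve:** it stayed where it was.
  - **Forces:** no contact force remained at the end. The largest reading I saw was about 15 N, while guiding the lever back; I only read force at the end of each move.
- **Weak or disagreeing readings:** in the last pictures the network found the lump with only moderate confidence (about 0.5), so I confirmed it by eye. Its black-knob mark was a few pixels off, so I corrected that by hand.

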